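Refit the gas knob and hold it in

ROBOT

A 7-joint arm with a two-finger parallel gripper is mounted at the origin on the work surface. World frame = base frame: x ahead of the robot, y to its left, z up, the work surface at z = 0. Lengths are in m, angles in rad, forces in N, time in s.
With the tool pointing down it reaches from about 0.4 to 0.85 m from the base axis. Payload 10.4 kg.
Tool frame: the origin (TCP) lies at the very end of the fingers, on their centre line; the grasp point (between the pads) lies 19 mm behind it; z points along the fingers, x is the direction in which the jaws open and shut, and the axes are right-handed (so a half turn about z gives the same grasp; the last joint's range is limited). The gripper opens to 87 mm and grips with 3 to 60 N. Pads are 19 mm wide; open, the fingers measure 117 mm over their backs; the gripper's body (75 mm by 190 mm) begins 51 mm behind the grasp point.
Start: joints at [-1.233, 0.332, -0.065, 1.46, 0.022, 1.35, -0.088], TCP at [0.221, 0.585, 0.195] pointing down, gripper open.
Joint ranges: [-2.6, 2.6], [-0.5, 2.12], [-1.47, 1.34], [0.16, 2.42], [-1.27, 4.41], [0.06, 2.06], [-2.6, 2.6]. Speed limits (rad/s): [2.22, 2.22, 2.79, 2.79, 3.14, 3.14, 3.14].

INTERFACE

Orientations are given as a rotation vector (axis times angle).
In Python, from bench import telemetry, grab_frame, camera_params, r, recognise, place_of gives the robot as it stands.
- The arm moves only by the tool apply_moves, never from a script. Its argument "steps" is a list of rows, each a list of 7 numbers: the closure in counts, from 0 (fully open) to 255 (shut), then the shift along the world's x, y, z in m, then the turn, a rotation vector about the world's x, y, z in degrees. In form: [[jaw, dx, dy, dz, wx, wy, wz], ...]. A call has 1 to 12 rows; each row is the pose to reach, as a shift and turn from the pose commanded when the call began; what a row does not reach only later rows make up. A row lasts 1/12 s, in which the tool goes at most 41.7 mm and 7.16 degrees, less where a joint would pass 70% of its speed; a pose out of reach is approached as far as the arm can. A call with a gripper value outside its range is refused whole. The fingers move at their own pace and stop on an object; "grip_force" is the grip in N (left out, the last holds). Time passes only in rows, so rows that repeat a pose let the fingers close. It gives the time, the measured TCP pose, the force and the opening at its end, in the units of the state.
- telemetry.state(): the state, without advancing time (a new reading comes with each control period).
- grab_frame(name): name is "scene" or "top"; returns the picture (384x512x3 uint8, red, green, blue); there is no depth.
- camera_params(name): a dict with "intrinsics" (3x3 intrinsics, pixels), "extrinsics" (4x4, takes a point from world to camera coordinates). Camera axes: x right, y up, looking along -z (the intrinsics and any distortion apply to the point x, -y, -z); pixel columns grow to the right and rows downward; lengths in m; the calibration is good to about 2 mm. A picture is of the moment at which its call begins. camera_params takes no time and is no camera call.
- r.job_done(): hands the job in, once; it reports no verdict.
Trained networks look in the newest picture that a camera, given by its name, has taken for a name from the list of things; names that differ only in an ending like _2 or _b are one class to them, and where a whole thing is asked for, a point or a joint stands for the part that bears it (a point fixed in the world has none). Each returns a list of dicts, best first, with "conf" (0 to 1); they miss things now and then, are a little off and sometimes report something else, mostly with a low value. They report only what shows in the picture. A call takes as long as a camera call. They do not tell look-alikes from the thing itself.
- recognise(camera, thing): "location" ([x, y, z] in m, in world coordinates, good to about 4 mm: the middle of the surface that is visible of it).
- place_of(camera, thing): "location" ([x, y, z] in m, in world coordinates, good to about 4 mm: a listed point, or the origin of a listed thing).
The state is a dict: "clock": time; "joint_pos": joint angles; "qvel": joint speeds; "effort": joint torques, N m; "eef_pos": TCP position; "ee_rot": TCP orientation; "ft_force": force on the tool from outside, world axes, zero at the start; "moment": the same for the moment, N m; "finger_gap": opening from 0.0 (shut) to 1.0 (fully open).
Only numpy, scipy, OpenCV 4.12 (cv2) and the standard library are available. Lean on these libraries where they do the work, as an engineer would, in place of code of your own. Each camera call takes 0.05 s, during which the arm holds its last target.

TASK

The black knob lying on the bakery bench has come off the bare D-shaped spindle of the oven's gas control box. Pick it up, turn it so that its bore matches the spindle's flat (the flat of the bore is under the knob's pointed end), push it fully onto the spindle, then press knob and spindle down together and hold them in for a good three seconds. Finish with the gripper still holding the knob pressed in, without letting go, and leave the flour shaker, the scraper and the loaf tin where they are.

Things in the scene. Friction and masses are not known exactly. Their poses are not given: they have to be found in the camera images.
- knob: Loose black bar knob, 120 g, on the bench, bore down. Origin: centre of its underside; z up; x along the bar to its pointed end. Round skirt 56 mm in diameter, 5 mm thick; above it the bar, 30 mm wide across y (parallel flat sides x -26 to +20 mm), top 42 mm above the underside, +x end pointed (tip at 35.5 mm), -x end square. Grip the bar across y, fingertips above the skirt.
- knob_bore (a point): Centre of the closed end of the knob's bore, 16 mm above its underside on its axis; axes as the knob's. The bore opens downward: D-shaped, 18.4 mm across, 16 mm deep, its flat 3 mm from the axis on the +x side (under the pointed end), about 1 mm clearance all round. Fully home, this point meets the spindle tip.
- spindle_tip (a point): Centre of the top of the bare upright brass spindle on the control box. z up; x points out of the spindle's flat, so the knob's x must point the same way. 16 mm in diameter, flat 2 mm from the axis, 24 mm above the box top when not pressed; top 2.5 mm chamfered by 1.5 mm. Stiff to turn: keeps its angle unless twisted with over 0.3 N m.
- spindle_press (a joint): How far the spindle is pushed straight down into the box: 0 when free (up), 0.006 m at its bottom stop. A spring pushes back with 6 N at the top and 9.6 N at the bottom. It counts as held in above 0.003 m.
- control_box: Fixed metal gas control box, 220 mm along its x, 260 mm along its y, 80 mm high; origin at the centre of its underside on the bench, z up. The bare spindle stands at x = 0, y = +35 mm on its flat top; an identical knob, already fitted, at x = 0, y = -80 mm (its top 127 mm above the bench).
- flour_shaker: Loose steel can, 60 mm in diameter and 100 mm high, upright on the bench; origin at the centre of its underside. Leave alone.
- scraper: Loose dough scraper lying flat: steel blade with wooden grip, 96 mm by 120 mm, 18 mm high; origin under the blade's centre. Leave alone.
- loaf_tin: Loose open dark steel loaf tin, 110 mm along its x, 200 mm along its y, 60 mm high; origin at the centre of its underside. Leave alone.
Mind the look-alikes: they are no part of the job. Several things have the shape of the knob; the one meant has the colours described above.

How it is judged:
By the outcome, as a careful person would: the job done as asked, in the order asked, and still so for the second after the job is handed in, while the arm keeps its last pose, push and grip.
It also fails if it takes over 46 s, if anything falls off the work surface, if the arm or the gripper's body presses on something with over 40 N, if the wrist force passes 120 N, or if a joint passes its speed limit or range.

## Working session

There is one attempt and no reset: what is moved stays moved. The work goes in short steps, Python scripts to look and compute and a tool call to move; the robot and the scene stay as the last step left them, time stands still between calls to the robot, and variables do not carry over. Pictures are saved under pics/ and viewed, and the job is handed in when it is done.

Besides the shell and the picture viewer there is one more tool, called as a command line: name --pt "numbers of a row" for each row, then --argument value for the rest. apply_moves: Moves the arm, as the interface text tells. Its arguments: {"type":"object","properties":{"steps":{"type":"array"},"grip_force":{"type":"number"}},"required":["steps"]}

```bash
mkdir -p pics; ls; python3 - <<'E'
from bench import telemetry, grab_frame, camera_params, r, recognise, place_of
import cv2, numpy as np
np.set_printoptions(precision=4,suppress=True)
s=telemetry.state()
for k in s: print(k,s[k])
for c in("scene","top"):
    im=grab_frame(c); cv2.imwrite(f"pics/{c}0.png",im[:,:,::-1]); np.save(f"pics/{c}0.npy",im)
    p=camera_params(c);print(c,{k:np.array(v) if not isinstance(v,str) else v for k,v in p.items()})
for t in("knob","spindle_tip","control_box"):
    print(t,place_of("top",t))
E
```

```text
pics
clock 0.0
joint_pos [-1.2326  0.3329 -0.0647  1.461   0.0216  1.3499 -0.0885]
qvel [-0.0017  0.0005 -0.      0.0007 -0.0013 -0.0006 -0.0001]
effort [  0.0005 -62.3258   0.0249 -38.9886  -0.0613   0.0399   0.0002]
eef_pos [0.2205 0.5843 0.1939]
ee_rot [ 2.5832  1.7863 -0.0018]
ft_force [-0.2796  0.1546 -0.078 ]
moment [-0.0031  0.0283  0.0023]
finger_gap 1.0007496158793547
scene {'intrinsics': array([[493.7201,   0.    , 254.3054],
       [  0.    , 493.7201, 190.7454],
       [  0.    ,   0.    ,   1.    ]]), 'extrinsics': array([[-0.0143,  0.9999, -0.0089, -0.1321],
       [-0.8042, -0.0063,  0.5944,  0.4276],
       [ 0.5942,  0.0157,  0.8041, -1.5911],
       [ 0.    ,  0.    ,  0.    ,  1.    ]])}
top {'intrinsics': array([[348.7699,   0.    , 253.0169],
       [  0.    , 348.7699, 193.1284],
       [  0.    ,   0.    ,   1.    ]]), 'extrinsics': array([[-0.0057, -1.    ,  0.0032,  0.1169],
       [ 0.9851, -0.0051,  0.1718, -0.6038],
       [-0.1718,  0.0041,  0.9851, -0.9139],
       [ 0.    ,  0.    ,  0.    ,  1.    ]])}
knob [{'location': [0.5996, 0.2475, 0.0008], 'conf': 0.9}, {'location': [0.4959, 0.2256, -0.0015], 'conf': 0.82}]
spindle_tip [{'location': [0.5656, -0.1432, 0.1037], 'conf': 0.49}]
control_box [{'location': [0.5579, -0.1799, 0.0007], 'conf': 0.94}]
```

View pics/scene0.png

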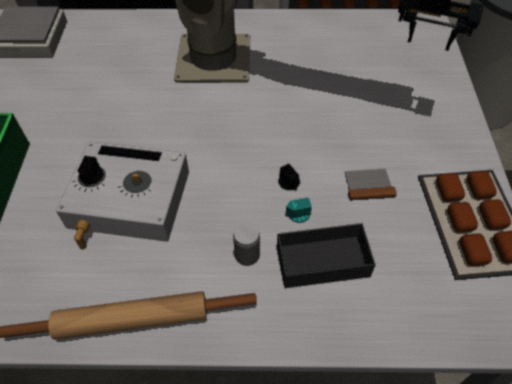

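View pics/top0.png

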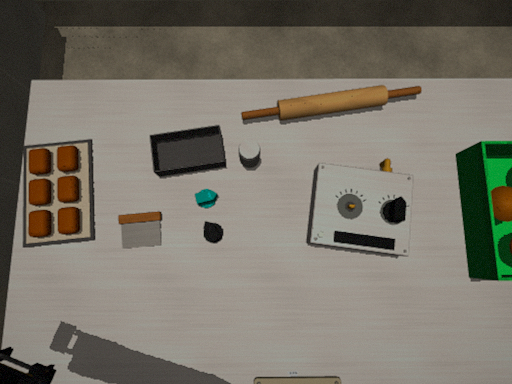

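Candidates, in top-picture pixels: the loose black knob (213,232), the teal look-alike (206,198), and the knob already fitted on the box (396,210). I choose the loose black one and check it in a close crop.

```bash
python3 - <<'E'
import cv2, numpy as np
t=np.load("pics/top0.npy");s=np.load("pics/scene0.npy")
def crop(im,u,v,w,h):
    c=im[v-h//2:v+h//2,u-w//2:u+w//2].astype(float)
    c=255*(c/255)**0.5
    return cv2.resize(c.clip(0,255).astype(np.uint8)[:,:,::-1],(390,290),interpolation=cv2.INTER_CUBIC)
a=np.hstack([crop(t,213,228,60,44),crop(t,350,206,60,44)])
b=np.hstack([crop(s,290,180,60,44),crop(s,136,180,60,44)])
cv2.imwrite("pics/crop0.png",np.vstack([a,b]))
E
```

```text
(no output)
```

View pics/crop0.png

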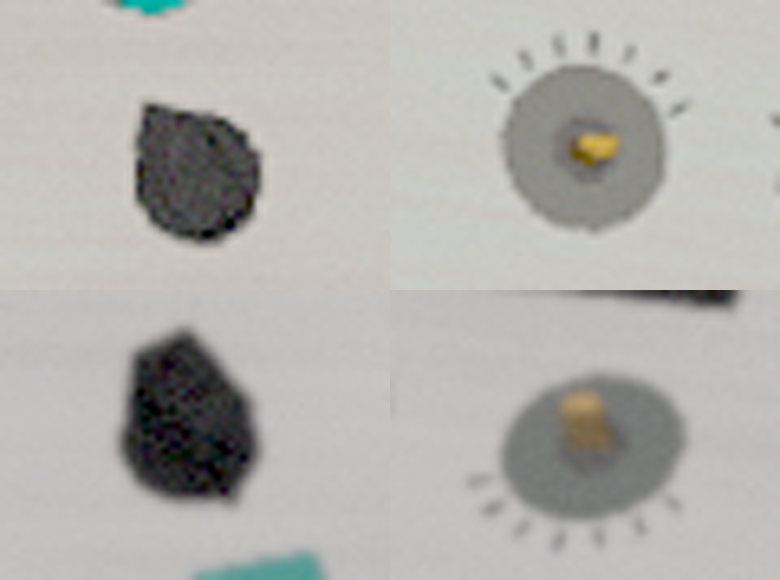

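```bash
python3 - <<'E'
from bench import grab_frame
import cv2, numpy as np
for c in("top","scene"):
    a=np.mean([grab_frame(c).astype(float) for _ in range(8)],0); np.save(f"pics/{c}_avg.npy",a)
t=np.load("pics/top_avg.npy");s=np.load("pics/scene_avg.npy")
def crop(im,u,v,w,h,g=.6):
    c=im[v-h//2:v+h//2,u-w//2:u+w//2]
    c=255*(c/255)**g
    return cv2.resize(c.clip(0,255).astype(np.uint8)[:,:,::-1],(390,290),interpolation=cv2.INTER_NEAREST)
a=np.hstack([crop(t,213,230,40,30,.5),crop(t,351,206,26,20)])
b=np.hstack([crop(s,290,178,40,30,.5),crop(s,136,180,26,20)])
cv2.imwrite("pics/crop1.png",np.vstack([a,b]))
E
```

```text
(no output)
```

View pics/crop1.png

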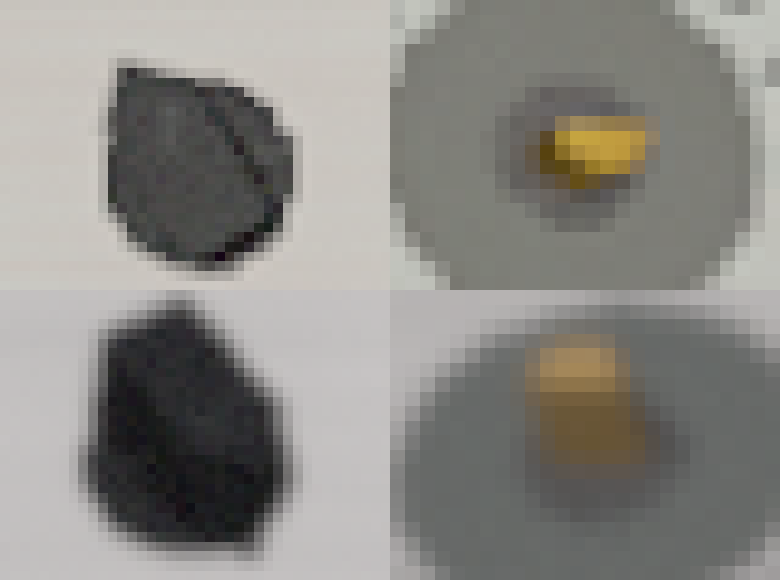

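```bash
cat > fit.py <<'E'
import numpy as np, cv2
from bench import camera_params
from scipy.optimize import minimize
CP={c:camera_params(c) for c in("top","scene")}
def proj(c,P):
    E=np.array(CP[c]["extrinsics"]);K=np.array(CP[c]["intrinsics"])
    q=np.asarray(P)@E[:3,:3].T+E[:3,3]; q=q*[1,-1,-1]; q=q@K.T
    return q[:,:2]/q[:,2:]
SS=8
def hullmask(uv,box,hull=True):
    u0,v0,w,h=box
    p=((uv-[u0,v0]+.5)*SS-.5)
    if hull: p=cv2.convexHull(p.astype(np.float32))[:,0]
    m=np.zeros((h*SS,w*SS),np.uint8)
    cv2.fillPoly(m,[np.round(p*16).astype(np.int32)],1,shift=4)
    return m
def down(m): 
    h,w=m.shape; return m.reshape(h//SS,SS,w//SS,SS).mean((1,3))
def pts(x,y,yaw,L,z0):
    L=np.array(L,float); c,s=np.cos(yaw),np.sin(yaw)
    return np.c_[x+c*L[:,0]-s*L[:,1],y+s*L[:,0]+c*L[:,1],z0+L[:,2]]
A=np.linspace(0,2*np.pi,60,endpoint=False)
E
cat > knob.py <<'E'
from fit import *
B=np.array([(-26,15),(20,15),(35.5,0),(20,-15),(-26,-15)])/1000
bar=np.array([(a,b,z) for z in(.005,.042) for a,b in B])
sk=np.array([(.028*np.cos(t),.028*np.sin(t),z) for z in(0,.005) for t in A])
def mask(c,p,box,z0=0): 
    return down(hullmask(proj(c,pts(*p,bar,z0)),box)|hullmask(proj(c,pts(*p,sk,z0)),box))
def cost(p,c,im,box):
    m=mask(c,p,box); X=np.c_[m.ravel(),1-m.ravel()]; y=im.ravel()
    k=np.linalg.lstsq(X,y,rcond=None)[0]; return ((X@k-y)**2).mean()
if __name__=="__main__":
    R={}
    for c,(u,v) in {"top":(213,230),"scene":(290,178)}.items():
        box=(u-18,v-16,36,32) if c=="top" else (u-18,v-16,36,30)
        im=np.load(f"pics/{c}_avg.npy").mean(2)[box[1]:box[1]+box[3],box[0]:box[0]+box[2]]
        R[c]=(im,box); best=None
        for a in np.deg2rad(np.arange(0,360,30)):
            r=minimize(cost,[.4959,.2256,a],args=(c,im,box),method="Nelder-Mead",options=dict(initial_simplex=np.array([[.4959,.2256,a],[.503,.2256,a],[.4959,.2326,a],[.4959,.2256,a+.3]]),maxiter=150))
            if best is None or r.fun<best.fun: best=r
        print(c,best.x[:2],np.rad2deg(best.x[2])%360,best.fun)
E
cat > spin.py <<'E'
from fit import *
# regress patch on regions: D top face, flat side, round side (visible), ring shadow disc, background
H=.024
def D(r,f,z):
    t0=np.arccos(f/r); t=np.linspace(t0,2*np.pi-t0,40); return np.c_[r*np.cos(t),r*np.sin(t),0*t+z]
def regions(c,p,box):
    x,y,yaw=p[:3]; z0=.080
    rs=p[3] if len(p)>3 else .016
    top=hullmask(proj(c,pts(x,y,yaw,D(.0065,.0005 if 0 else .002,H),z0)),box)
    full=hullmask(proj(c,np.r_[pts(x,y,yaw,D(.0065,.002,H),z0),pts(x,y,yaw,D(.008,.002,H-.0025),z0),pts(x,y,yaw,D(.008,.002,0),z0)]),box)
    w=.00775
    fl=hullmask(proj(c,pts(x,y,yaw,[(.002,-w,0),(.002,w,0),(.002,w,H-.0025),(.002,.0062,H),(.002,-.0062,H),(.002,-w,H-.0025)],z0)),box)
    # flat visible?
    E=np.array(CP[c]["extrinsics"]); C=-E[:3,:3].T@E[:3,3]
    vis=np.dot(C[:2]-[x,y],[np.cos(yaw),np.sin(yaw)])>.002
    top2=hullmask(proj(c,pts(x,y,yaw,D(.008,.002,H-.0025),z0)),box)|top
    fl=(fl&~top&1)&full if vis else fl*0
    ch=top2&~top&~fl&full&1
    side=full&~top&~ch&~fl&1
    return [down(m) for m in(top,ch,fl,side)],down(full)
def cost(p,c,im,box,bg):
    ms,full=regions(c,p,box)
    cols=[m.ravel() for m in ms if m.sum()>.3]
    # background regressed: constant + ring shadow
    uv=proj(c,pts(p[0],p[1],0,np.c_[.0135*np.cos(A),.0135*np.sin(A),0*A],.080)); ring=down(hullmask(uv,box))
    rg=ring*(1-full); b=(1-full)-rg
    X=np.c_[tuple(cols)+(rg.ravel(),b.ravel())]
    y=im.reshape(-1,3); k=np.linalg.lstsq(X,y,rcond=1e-3)[0]
    return ((X@k-y)**2).mean()
if __name__=="__main__":
    for c,(u,v) in {"top":(351,206),"scene":(136,182)}.items():
        box=(u-9,v-8,18,16)
        im=np.load(f"pics/{c}_avg.npy")[box[1]:box[1]+box[3],box[0]:box[0]+box[2]]
        out=[]
        for a in np.deg2rad(np.arange(0,360,20)):
            x0=[.5656,-.1432,a]
            r=minimize(cost,x0,args=(c,im,box,None),method="Nelder-Mead",options=dict(initial_simplex=np.array([x0,[.570,-.1432,a],[.5656,-.1392,a],[.5656,-.1432,a+.25]]),maxiter=150))
            out.append((r.fun,*r.x[:2],np.rad2deg(r.x[2])%360))
        out.sort(); print(c); print(np.round(out[:6],4))
E
python3 knob.py; python3 spin.py
```

```text
top [0.4992686  0.22810471] 32.32935749327166 51.441907805374434
scene [0.50032298 0.22916444] 28.97798869562816 163.37672758969236
top
[[ 2.434380e+01  5.633000e-01 -1.437000e-01  3.574304e+02]
 [ 2.448800e+01  5.633000e-01 -1.437000e-01  3.574211e+02]
 [ 2.452450e+01  5.632000e-01 -1.436000e-01  3.581309e+02]
 [ 2.454730e+01  5.633000e-01 -1.436000e-01  3.576529e+02]
 [ 2.456340e+01  5.633000e-01 -1.437000e-01  3.592332e+02]
 [ 2.458510e+01  5.632000e-01 -1.438000e-01  3.582831e+02]]
scene
[[ 2.742960e+01  5.639000e-01 -1.433000e-01  1.432800e+00]
 [ 2.750490e+01  5.639000e-01 -1.433000e-01  3.598575e+02]
 [ 2.753090e+01  5.639000e-01 -1.433000e-01  3.596628e+02]
 [ 2.763060e+01  5.639000e-01 -1.433000e-01  2.094000e-01]
 [ 2.766540e+01  5.640000e-01 -1.433000e-01  3.588698e+02]
 [ 2.768790e+01  5.638000e-01 -1.435000e-01  4.795000e-01]]
```

The crop shows the black, untextured knob at top (213,232), tip pointing up-left, about +31° in the world. The spindle at top (352,206) has its flat facing +x, at about 0°. The two cameras agree to about 1 mm. Next I move above the knob.

apply_moves --pt "0 0.14 -0.178 0 0 0 -64" --pt "0 0.14 -0.178 0 0 0 -64" --pt "0 0.14 -0.178 0 0 0 -64" --pt "0 0.14 -0.178 0 0 0 -64" --pt "0 0.14 -0.178 0 0 0 -64" --pt "0 0.14 -0.178 0 0 0 -64" --pt "0 0.279 -0.356 0 0 0 -128" --pt "0 0.279 -0.356 0 0 0 -128" --pt "0 0.279 -0.356 0 0 0 -128" --pt "0 0.279 -0.356 0 0 0 -128" --pt "0 0.279 -0.356 0 0 0 -128" --pt "0 0.279 -0.356 0 0 0 -128" --grip_force 50

```text
clock: 2.05
eef_pos: [0.5028, 0.2229, 0.1952]
ee_rot: [3.105, -0.473, 0.003]
ft_force: [0.3, -0.9, 0.3]
finger_gap: 0.999
```

apply_moves --pt "0 0 0 -0.03 0 0 -42" --pt "0 0 0 -0.06 0 0 -42" --pt "0 0 0 -0.09 0 0 -42" --pt "0 0 0 -0.11 0 0 -42" --pt "0 0 0 -0.11 0 0 -42" --pt "0 0 0 -0.11 0 0 -42" --pt "0 0 0 -0.11 0 0 -42" --pt "0 0 0 -0.11 0 0 -42"

```text
clock: 2.72
eef_pos: [0.4997, 0.229, 0.0849]
ee_rot: [-2.742, 1.533, -0.0]
ft_force: [0.9, -0.5, 0.1]
finger_gap: 1.001
```

```bash
cat > st.py <<'E'
from bench import telemetry
import numpy as np
from scipy.spatial.transform import Rotation as Ro
s=telemetry.state(); R=Ro.from_rotvec(s["ee_rot"]).as_matrix()
np.set_printoptions(precision=4,suppress=True)
print(s["clock"],np.array(s["eef_pos"]),"xang",np.rad2deg(np.arctan2(R[1,0],R[0,0])),"z",R[:,2],"F",np.array(s["ft_force"]),"M",np.array(s["moment"]),"gap",s["finger_gap"]*87,"q",np.array(s["joint_pos"]))
E
python3 st.py
python3 - <<'E'
from bench import grab_frame
import cv2,numpy as np
for c in("top","scene"): cv2.imwrite(f"pics/{c}1.png",grab_frame(c)[:,:,::-1])
a=cv2.imread("pics/top1.png")[180:280,150:290];b=cv2.imread("pics/scene1.png")[110:210,220:360]
o=np.hstack([a,b]); cv2.imwrite("pics/c2.png",cv2.resize(o,(784,280),interpolation=2))
E
```

```text
2.7167 [0.4997 0.229  0.0849] xang -58.40127975248513 z [ 0.0003  0.     -1.    ] F [ 0.8944 -0.5068  0.1146] M [-0.127   0.1352 -0.0011] gap 87.07294549034597 q [-0.8832  0.2659  0.4281  1.8173 -0.1236  1.0842 -1.4298]
```

View pics/c2.png

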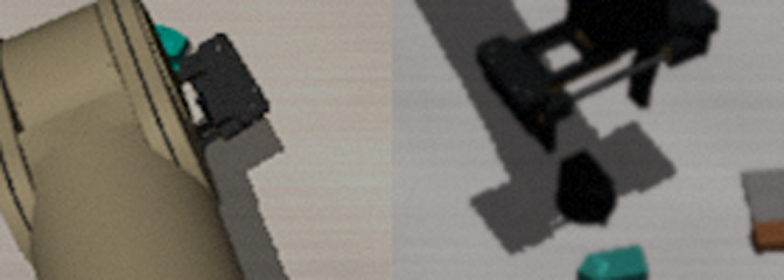

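The fingers straddle the black knob (scene crop 585,190), clear of the teal one. I descend and close.

apply_moves --pt "0 0 0 -0.03 0 0 0" --pt "0 0 0 -0.055 0 0 0" --pt "0 0 0 -0.07 0 0 0" --pt "0 0 0 -0.075 0 0 0" --pt "0 0 0 -0.075 0 0 0" --pt "255 0 0 -0.075 0 0 0" --pt "255 0 0 -0.075 0 0 0" --pt "255 0 0 -0.075 0 0 0" --pt "255 0 0 -0.075 0 0 0" --pt "255 0 0 -0.075 0 0 0" --pt "255 0 0 -0.075 0 0 0" --pt "255 0 0 -0.075 0 0 0"

```text
clock: 3.82
eef_pos: [0.4997, 0.2289, 0.01]
ee_rot: [-2.739, 1.538, -0.0]
ft_force: [-0.0, -0.4, 0.3]
finger_gap: 0.556
```

```bash
python3 st.py
```

```text
3.8167 [0.4997 0.2289 0.01  ] xang -58.60895663882329 z [ 0.0002  0.0001 -1.    ] F [-0.0229 -0.3937  0.2852] M [-0.0641  0.1928 -0.0456] gap 48.35423599507154 q [-0.859   0.3654  0.4072  1.8761 -0.1768  0.935  -1.3932]
```

apply_moves --pt "255 0 0 0 0 0 0" --pt "255 0 0 0 0 0 0" --pt "255 0 0 0 0 0 0" --pt "255 0 0 0 0 0 0" --pt "255 0 0 0 0 0 0" --pt "255 0 0 0 0 0 0"

```text
clock: 4.32
eef_pos: [0.4996, 0.2288, 0.0097]
ee_rot: [2.739, -1.538, 0.0]
ft_force: [-0.0, -0.1, 0.8]
finger_gap: 0.334
```

```bash
python3 st.py
```

```text
4.3167 [0.4996 0.2288 0.0097] xang -58.61594061590598 z [-0.     -0.0001 -1.    ] F [-0.0074 -0.1119  0.7798] M [-0.138   0.1318 -0.048 ] gap 29.05998636055183 q [-0.8589  0.3657  0.4072  1.8762 -0.1768  0.9349 -1.3933]
```

apply_moves --pt "255 0 0 0.02 0 0 0" --pt "255 0 0 0.06 0 0 0" --pt "255 0 0 0.1 0 0 0" --pt "255 0 0 0.14 0 0 0" --pt "255 0.01 -0.06 0.16 0 0 -6" --pt "255 0.02 -0.1 0.16 0 0 -12" --pt "255 0.026 -0.14 0.16 0 0 -18" --pt "255 0.032 -0.18 0.16 0 0 -24" --pt "255 0.039 -0.22 0.16 0 0 -31" --pt "255 0.046 -0.26 0.16 0 0 -31" --pt "255 0.053 -0.3 0.16 0 0 -31" --pt "255 0.06 -0.34 0.16 0 0 -31"

```text
clock: 5.32
eef_pos: [0.557, -0.0989, 0.1699]
ee_rot: [-2.229, 2.213, -0.0]
ft_force: [0.3, 0.5, -0.8]
finger_gap: 0.33
```

apply_moves --pt "255 0.003 -0.015 0 0 0 0" --pt "255 0.004 -0.032 0 0 0 0" --pt "255 0.004 -0.032 0 0 0 0" --pt "255 0.004 -0.032 0 0 0 0" --pt "255 0.004 -0.032 0 0 0 0"

```text
clock: 5.73
eef_pos: [0.5611, -0.1281, 0.1695]
ee_rot: [-2.23, 2.213, 0.001]
ft_force: [0.1, -0.4, 0.2]
finger_gap: 0.331
```

```bash
python3 st.py
python3 - <<'E'
from bench import grab_frame
import cv2,numpy as np
for c in("top","scene"):
    a=np.mean([grab_frame(c).astype(float) for _ in range(4)],0);np.save(f"pics/{c}_h.npy",a);cv2.imwrite(f"pics/{c}2.png",a[:,:,::-1])
a=cv2.imread("pics/top2.png")[150:260,280:430];b=cv2.imread("pics/scene2.png")[90:200,60:210]
o=np.hstack([a,b]).astype(float); o=255*(o/255)**.5;cv2.imwrite("pics/c3.png",cv2.resize(o.astype(np.uint8),(798,293),interpolation=2))
E
```

```text
5.7333 [ 0.5611 -0.1281  0.1695] xang -89.5697083733242 z [-0.0004  0.0004 -1.    ] F [ 0.0682 -0.3553  0.2027] M [-0.0802  0.2041 -0.0012] gap 28.759299172869063 q [-0.4631  0.2801  0.7316  1.6645 -0.1948  1.2721 -1.2564][ WARN:0@3.438] global loadsave.cpp:1063 imwrite_ Unsupported depth image for selected encoder is fallbacked to CV_8U.
```

View pics/c3.png

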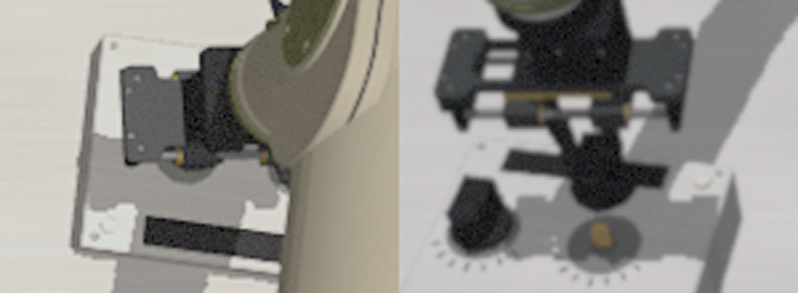

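```bash
python3 - <<'E'
from knob import *
im=np.load("pics/scene_h.npy"); S=6; u0,v0,w,h=105,135,60,60
c=cv2.resize(im[v0:v0+h,u0:u0+w],None,fx=S,fy=S,interpolation=cv2.INTER_NEAREST)
c=(255*(c/255)**.45).astype(np.uint8)[:,:,::-1].copy(); o=c.copy()
p=(.5612,-.1280,np.deg2rad(.4)); z0=.1695-.0097
for G in (bar,sk):
    q=cv2.convexHull(proj("scene",pts(*p,G,z0)).astype(np.float32))[:,0]
    cv2.polylines(o,[np.round((q-[u0,v0]+.5)*S).astype(int)],True,(0,0,255),1)
cv2.imwrite("pics/c4.png",np.hstack([c,o]))
E
```

```text
(no output)
```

View pics/c4.png

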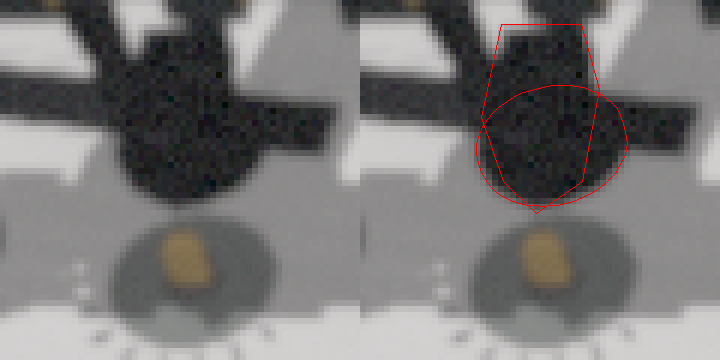

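```bash
python3 - <<'E'
from knob import *
S=6
def ov(c,f,u0,v0,p,z0,w=60,h=60):
    im=np.load(f)
    o=cv2.resize(im[v0:v0+h,u0:u0+w],None,fx=S,fy=S,interpolation=cv2.INTER_NEAREST)
    o=(255*(o/255)**.45).astype(np.uint8)[:,:,::-1].copy()
    for G in (bar,sk):
        q=cv2.convexHull(proj(c,pts(*p,G,z0)).astype(np.float32))[:,0]
        cv2.polylines(o,[np.round((q-[u0,v0]+.5)*S).astype(int)],True,(0,0,255),1)
    return o
p=(.4998,.2286,np.deg2rad(31.4))
cv2.imwrite("pics/c5.png",np.hstack([ov("scene","pics/scene_avg.npy",260,150,p,0),ov("top","pics/top_avg.npy",183,200,p,0)]))
E
```

```text
(no output)
```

View pics/c5.png

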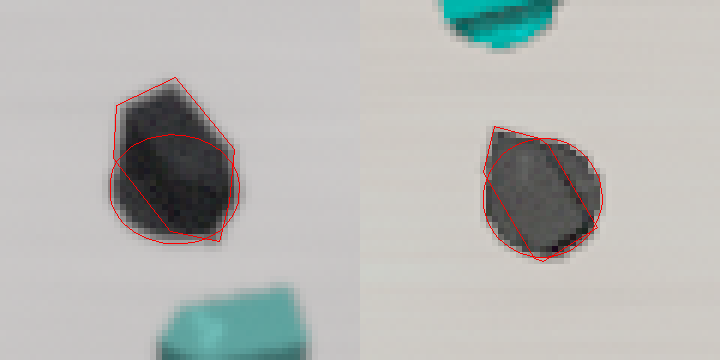

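The model outlines match the knob both on the bench and in hand to within about half a pixel. The exception is the bar's top edge, which sits lower in the scene view than my sharp-edged model in both pictures. I move over the spindle.

apply_moves --pt "255 0.0025 -0.0155 0 0 0 -1" --pt "255 0.0025 -0.0155 -0.02 0 0 -1" --pt "255 0.0025 -0.0155 -0.04 0 0 -1" --pt "255 0.0025 -0.0155 -0.048 0 0 -1" --pt "255 0.0025 -0.0155 -0.048 0 0 -1" --pt "255 0.0025 -0.0155 -0.048 0 0 -1"

```text
clock: 6.63
eef_pos: [0.5637, -0.1445, 0.1221]
ee_rot: [2.209, -2.233, -0.0]
ft_force: [0.6, -0.0, -1.0]
finger_gap: 0.335
```

```bash
python3 st.py
python3 - <<'E'
from bench import grab_frame
import cv2,numpy as np
a=np.mean([grab_frame("scene").astype(float) for _ in range(4)],0);np.save("pics/scene_i.npy",a)
from knob import *
S=8;u0,v0,w,h=105,140,50,60
o=cv2.resize(a[v0:v0+h,u0:u0+w],None,fx=S,fy=S,interpolation=cv2.INTER_NEAREST)
o=(255*(o/255)**.45).astype(np.uint8)[:,:,::-1].copy();c=o.copy()
p=(.5636,-.1435,np.deg2rad(-.5))
for G in (bar,sk):
    q=cv2.convexHull(proj("scene",pts(*p,G,.1117)).astype(np.float32))[:,0]
    cv2.polylines(o,[np.round((q-[u0,v0]+.5)*S).astype(int)],True,(0,0,255),1)
cv2.imwrite("pics/c6.png",np.hstack([c,o]))
E
```

```text
6.6333 [ 0.5637 -0.1445  0.1221] xang -90.60274215889393 z [-0.0004 -0.0002 -1.    ] F [ 0.5535 -0.0485 -1.0053] M [-0.0518  0.1631  0.028 ] gap 29.110907957793295 q [-0.4197  0.3427  0.7249  1.7056 -0.2425  1.1857 -1.213 ]
```

View pics/c6.png

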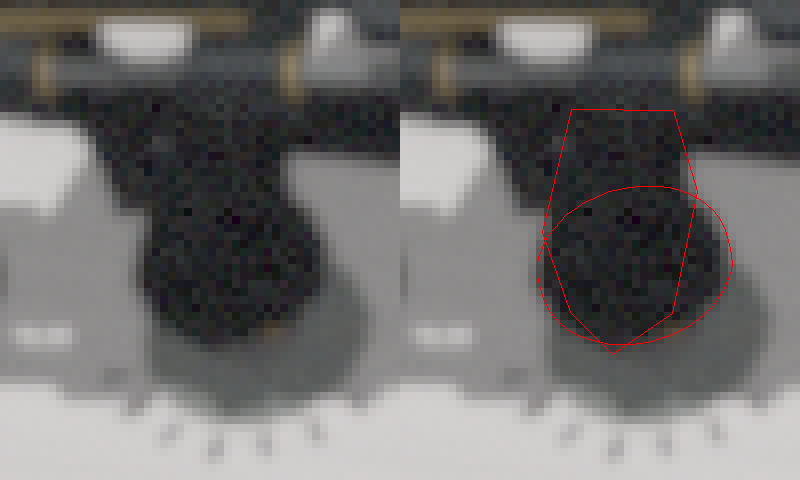

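apply_moves --pt "255 0 0.0007 -0.004 0 0 0" --pt "255 0 0.0007 -0.006 0 0 0" --pt "255 0 0.0007 -0.008 0 0 0" --pt "255 0 0.0007 -0.01 0 0 0" --pt "255 0 0.0007 -0.012 0 0 0" --pt "255 0 0.0007 -0.013 0 0 0" --pt "255 0 0.0007 -0.013 0 0 0"

```text
clock: 7.42
eef_pos: [0.5635, -0.1439, 0.1084]
ee_rot: [2.209, -2.233, -0.0]
ft_force: [-0.2, -0.6, -1.1]
finger_gap: 0.331
```

```bash
python3 st.py;python3 st.py
```

```text
7.4167 [ 0.5635 -0.1439  0.1084] xang -90.61786037138532 z [-0.0004 -0.0001 -1.    ] F [-0.1876 -0.5712 -1.0608] M [-0.0303  0.1463 -0.0101] gap 28.782111733978663 q [-0.4151  0.3565  0.7192  1.7209 -0.2532  1.1599 -1.2064]
7.4167 [ 0.5635 -0.1439  0.1084] xang -90.61786037138532 z [-0.0004 -0.0001 -1.    ] F [-0.1876 -0.5712 -1.0608] M [-0.0303  0.1463 -0.0101] gap 28.782111733978663 q [-0.4151  0.3565  0.7192  1.7209 -0.2532  1.1599 -1.2064]
```

There's no vertical reaction with about 5 mm of overlap, so the bore has taken the spindle. I continue down.

apply_moves --pt "255 0 0 -0.002 0 0 0" --pt "255 0 0 -0.004 0 0 0" --pt "255 0 0 -0.006 0 0 0" --pt "255 0 0 -0.008 0 0 0" --pt "255 0 0 -0.0085 0 0 0" --pt "255 0 0 -0.0085 0 0 0"

```text
clock: 7.92
eef_pos: [0.5635, -0.1439, 0.1]
ee_rot: [2.209, -2.233, -0.0]
ft_force: [0.1, -0.0, -1.0]
finger_gap: 0.332
```

```bash
python3 st.py
```

```text
7.9167 [ 0.5635 -0.1439  0.1   ] xang -90.61557698021558 z [-0.0004 -0.0001 -1.    ] F [ 0.1111 -0.0406 -0.9833] M [-0.0454  0.1646  0.0013] gap 28.858084168544828 q [-0.4113  0.3658  0.7155  1.7295 -0.2604  1.1441 -1.2012]
```

apply_moves --pt "255 0 0 -0.001 0 0 0" --pt "255 0 0 -0.002 0 0 0" --pt "255 0 0 -0.003 0 0 0" --pt "255 0 0 -0.004 0 0 0" --pt "255 0 0 -0.0045 0 0 0" --pt "255 0 0 -0.0045 0 0 0"

```text
clock: 8.42
eef_pos: [0.5639, -0.1439, 0.096]
ee_rot: [-2.209, 2.233, -0.001]
ft_force: [-1.0, 0.3, 3.6]
finger_gap: 0.334
```

```bash
python3 st.py
```

```text
8.4167 [ 0.5639 -0.1439  0.096 ] xang -90.61341476169488 z [ 0.0005 -0.0001 -1.    ] F [-0.9711  0.2997  3.5618] M [ 0.0889  0.3278 -0.022 ] gap 29.09229157565586 q [-0.4093  0.3703  0.7135  1.7334 -0.2643  1.1358 -1.1983]
```

apply_moves --pt "255 0 0 -0.001 0 0 0" --pt "255 0 0 -0.002 0 0 0" --pt "255 0 0 -0.002 0 0 0"

```text
clock: 8.67
eef_pos: [0.5639, -0.1439, 0.0938]
ee_rot: [-2.209, 2.233, -0.001]
ft_force: [-0.7, 0.7, 3.7]
finger_gap: 0.33
```

```bash
python3 st.py
```

```text
8.6667 [ 0.5639 -0.1439  0.0938] xang -90.61173419867995 z [ 0.0004 -0.0002 -1.    ] F [-0.6832  0.6569  3.6621] M [ 0.0223  0.2357 -0.0265] gap 28.721553134127316 q [-0.4083  0.3729  0.7125  1.7355 -0.2662  1.1318 -1.197 ]
```

apply_moves --pt "255 0 0 -0.001 0 0 0" --pt "255 0 0 -0.002 0 0 0" --pt "255 0 0 -0.002 0 0 0"

```text
clock: 8.92
eef_pos: [0.5639, -0.1439, 0.0919]
ee_rot: [-2.209, 2.233, -0.001]
ft_force: [-1.1, 1.0, 6.2]
finger_gap: 0.329
```

```bash
python3 st.py
```

```text
8.9167 [ 0.5639 -0.1439  0.0919] xang -90.61394344109621 z [ 0.0005 -0.0001 -1.    ] F [-1.0855  1.0077  6.1973] M [ 0.0753  0.319  -0.0022] gap 28.6576607934357 q [-0.4073  0.375   0.7116  1.7373 -0.2679  1.1282 -1.1958]
```

apply_moves --pt "255 0 0 -0.001 0 0 0" --pt "255 0 0 -0.001 0 0 0"

```text
clock: 9.08
eef_pos: [0.5642, -0.1439, 0.0915]
ee_rot: [-2.209, 2.233, -0.001]
ft_force: [-2.2, 1.2, 9.9]
finger_gap: 0.335
```

```bash
python3 st.py
```

```text
9.0833 [ 0.5642 -0.1439  0.0915] xang -90.61462659358162 z [ 0.0011  0.0001 -1.    ] F [-2.225   1.1771  9.9423] M [ 0.2131  0.6749 -0.0384] gap 29.146484354623812 q [-0.4069  0.3757  0.7113  1.7375 -0.2688  1.127  -1.1951]
```

apply_moves --pt "255 0 0 -0.001 0 0 0" --pt "255 0 0 -0.001 0 0 0"

```text
clock: 9.25
eef_pos: [0.5645, -0.144, 0.0913]
ee_rot: [-2.208, 2.232, -0.002]
ft_force: [-4.0, 2.2, 17.4]
finger_gap: 0.331
```

```bash
python3 st.py
```

```text
9.25 [ 0.5645 -0.144   0.0913] xang -90.61428862125834 z [ 0.002   0.0003 -1.    ] F [-4.0469  2.2404 17.4451] M [ 0.4176  1.1839 -0.0198] gap 28.809527807988612 q [-0.4064  0.3761  0.7111  1.7375 -0.2697  1.1259 -1.1945]
```

The reaction followed the spring and then rose steeply at TCP z 0.0914. The predicted bottom-stop height was 0.0917. I ease off slightly and hold.

apply_moves --pt "255 0 0 0.0007 0 0 0" --pt "255 0 0 0.0007 0 0 0" --pt "255 0 0 0.0007 0 0 0" --pt "255 0 0 0.0007 0 0 0" --pt "255 0 0 0.0007 0 0 0" --pt "255 0 0 0.0007 0 0 0" --pt "255 0 0 0.0007 0 0 0" --pt "255 0 0 0.0007 0 0 0" --pt "255 0 0 0.0007 0 0 0" --pt "255 0 0 0.0007 0 0 0" --pt "255 0 0 0.0007 0 0 0" --pt "255 0 0 0.0007 0 0 0"

```text
clock: 10.25
eef_pos: [0.5642, -0.1439, 0.0914]
ee_rot: [-2.209, 2.233, -0.001]
ft_force: [-2.1, 0.6, 11.4]
finger_gap: 0.332
```

```bash
python3 st.py
python3 - <<'E'
from bench import grab_frame
import cv2,numpy as np
a=np.mean([grab_frame("scene").astype(float) for _ in range(4)],0)
t=grab_frame("top").astype(float)
from knob import *
S=8;u0,v0,w,h=105,140,50,60
o=cv2.resize(a[v0:v0+h,u0:u0+w],None,fx=S,fy=S,interpolation=cv2.INTER_NEAREST)
o=(255*(o/255)**.45).astype(np.uint8)[:,:,::-1].copy();c=o.copy()
for z,col in((.082,(0,0,255)),(.088,(0,255,0))):
  for G in (bar,sk):
    q=cv2.convexHull(proj("scene",pts(.5638,-.1439,-.01,G,z)).astype(np.float32))[:,0]
    cv2.polylines(o,[np.round((q-[u0,v0]+.5)*S).astype(int)],True,col,1)
cv2.imwrite("pics/c7.png",np.hstack([c,o]))
cv2.imwrite("pics/end.png",np.hstack([a,t])[:,:,::-1].clip(0,255).astype(np.uint8)[:, :][::1,::1])
cv2.imwrite("pics/end.png",cv2.resize(cv2.imread("pics/end.png"),(800,300),interpolation=cv2.INTER_AREA))
E
```

```text
10.25 [ 0.5642 -0.1439  0.0914] xang -90.61439553208635 z [ 0.0014  0.0001 -1.    ] F [-2.1163  0.5547 11.4341] M [ 0.2362  0.7981 -0.0124] gap 28.877939868676805 q [-0.4068  0.3757  0.7112  1.7376 -0.269   1.1266 -1.195 ]
```

View pics/c7.png

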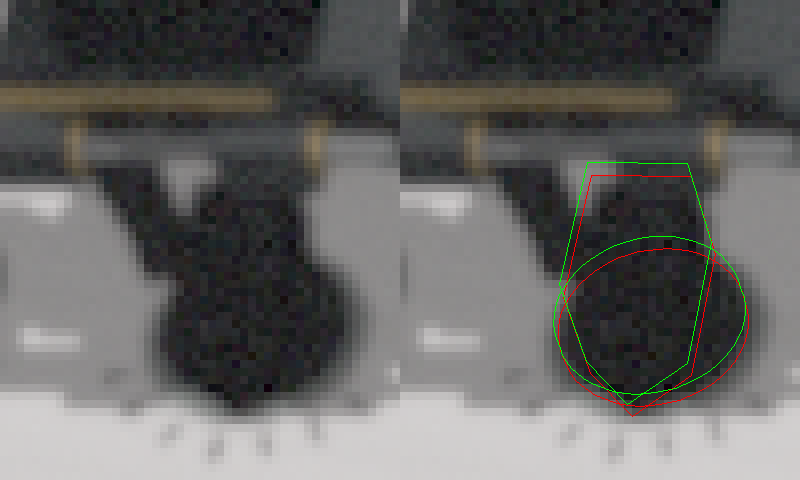

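View pics/end.png

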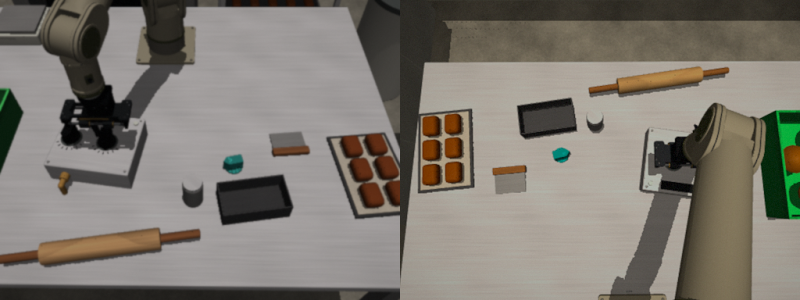

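The knob's lower edge in the crop, at about row 410, matches the outline drawn for fully pressed (red), not for merely seated (green). The shaker, scraper and tin look unmoved. I keep holding.

apply_moves --pt "255 0 0 0 0 0 0" --pt "255 0 0 0 0 0 0" --pt "255 0 0 0 0 0 0" --pt "255 0 0 0 0 0 0" --pt "255 0 0 0 0 0 0" --pt "255 0 0 0 0 0 0" --pt "255 0 0 0 0 0 0" --pt "255 0 0 0 0 0 0" --pt "255 0 0 0 0 0 0" --pt "255 0 0 0 0 0 0" --pt "255 0 0 0 0 0 0" --pt "255 0 0 0 0 0 0"

```text
clock: 11.5
eef_pos: [0.5642, -0.144, 0.0915]
ee_rot: [-2.209, 2.233, -0.001]
ft_force: [-2.1, 0.8, 12.1]
finger_gap: 0.334
```

apply_moves --pt "255 0 0 0 0 0 0" --pt "255 0 0 0 0 0 0" --pt "255 0 0 0 0 0 0" --pt "255 0 0 0 0 0 0" --pt "255 0 0 0 0 0 0" --pt "255 0 0 0 0 0 0" --pt "255 0 0 0 0 0 0" --pt "255 0 0 0 0 0 0" --pt "255 0 0 0 0 0 0" --pt "255 0 0 0 0 0 0" --pt "255 0 0 0 0 0 0" --pt "255 0 0 0 0 0 0"

```text
clock: 12.5
eef_pos: [0.5642, -0.144, 0.0914]
ee_rot: [-2.209, 2.233, -0.001]
ft_force: [-2.2, 1.1, 11.7]
finger_gap: 0.332
```

apply_moves --pt "255 0 0 0 0 0 0" --pt "255 0 0 0 0 0 0" --pt "255 0 0 0 0 0 0" --pt "255 0 0 0 0 0 0" --pt "255 0 0 0 0 0 0" --pt "255 0 0 0 0 0 0" --pt "255 0 0 0 0 0 0" --pt "255 0 0 0 0 0 0" --pt "255 0 0 0 0 0 0" --pt "255 0 0 0 0 0 0" --pt "255 0 0 0 0 0 0" --pt "255 0 0 0 0 0 0"

```text
clock: 13.5
eef_pos: [0.5642, -0.144, 0.0914]
ee_rot: [-2.209, 2.233, -0.001]
ft_force: [-3.1, 0.6, 10.9]
finger_gap: 0.331
```

apply_moves --pt "255 0 0 0 0 0 0" --pt "255 0 0 0 0 0 0" --pt "255 0 0 0 0 0 0" --pt "255 0 0 0 0 0 0" --pt "255 0 0 0 0 0 0" --pt "255 0 0 0 0 0 0"

```text
clock: 14.0
eef_pos: [0.5642, -0.144, 0.0915]
ee_rot: [-2.209, 2.233, -0.001]
ft_force: [-2.5, 1.7, 11.1]
finger_gap: 0.332
```

```bash
python3 st.py; python3 -c "
from bench import r; print(r.job_done())"
```

```text
14.0 [ 0.5642 -0.144   0.0915] xang -90.61422136562437 z [ 0.0014  0.0001 -1.    ] F [-2.4974  1.6844 11.0667] M [ 0.2311  0.7563 -0.0153] gap 28.878525996562956 q [-0.4068  0.3757  0.7113  1.7376 -0.269   1.1267 -1.195 ]
the job is handed in; nothing more can be done
None
```

The black knob is on the spindle, pressed in, and still held by the gripper. I gripped it across the bar, turned it about -31° so its pointed end faces the same way as the spindle's flat, and slid it on with no measurable resistance. I then pressed it to the bottom stop and held it there for about 5 s before handing in at 14.0 s.

**Final state:** the tool stayed at z 0.0914–0.0915, against 0.0917 predicted for the bottom stop. It was pushing with about 11–12 N, and the grip opening was unchanged at about 29 mm.

**Last picture:** the knob's outline matched the fully pressed position. By eye, the shaker, scraper and tin had not moved.

**Disagreements:**
- While pressing, the force read about 1–2 N below the expected spring force until it rose sharply at the stop.
- The grip opening reads about 1 mm under the bar's 30 mm.
- The bar's top edge looked lower in the scene camera than in my sharp-edged model, both on the bench and in hand.

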